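Load the produce washer and hold its pulse dial at the third position

TASK

Put the lemon and both garlic bulbs into the steel bowl of the white produce washer, leaving the onion and the yellow peeler where they are. Then, with your fingers, turn the washer's spring-return dial clockwise (seen from above) past its first and second clicks to the third position and keep holding it there against the spring: finish while still holding the dial, without letting go.

Things in the scene. Friction and masses are not known exactly. Their poses are not given: they have to be found in the camera images.
- lemon_mid (a point): Centre of the lemon: 83 mm long along its x axis, 58 mm thick, lying on its side, 29 mm above the worktop. Loose; to be loaded.
- garlic_a_mid (a point): Centre of a garlic bulb: 55 mm across, 55 mm high with a narrowing neck at the top, standing upright, point half-way up (27 mm above the worktop). Loose; to be loaded.
- garlic_b_mid (a point): Centre of the second, identical garlic bulb (55 mm across, 55 mm high, point half-way up). Loose; to be loaded.
- onion_mid (a point): Centre of the brown onion, 75 mm across and 77 mm high, among the produce; not to be loaded or pushed about.
- washer: The produce washer, fixed to the worktop, 290 mm deep: a round white drum (192 mm across) carrying an open steel bowl at its far (+x) end and a white nose, 102 mm wide with its deck 70 mm above the worktop, towards the robot (-x). Origin on the worktop, x from the dial towards the bowl, z up. Bowl axis at x = +0.055, dial axis at x = -0.085, both at y = 0.
- bowl_rim (a point): Centre of the mouth of the washer's bowl, 90 mm above the worktop. The mouth is 184 mm wide inside, the wall 4 mm thick; outside 192 mm.
- bowl_floor (a point): Centre of the bowl's inner floor, 54 mm below the mouth (36 mm above the worktop). The floor is about 155 mm wide, and the wall slopes out a little.
- dial_grip (a point): Grip point of the dial, on its vertical turning axis, 97 mm above the worktop and 27 mm above the deck. The dial is a disc of 64 mm diameter, 6 mm thick, on the deck, with an upright black grip bar on it: 58 mm long along this point's x axis, 14 mm wide along its y axis, from 5 mm to 37 mm above the deck, so its top is 10 mm above this point. The point turns with the dial; at rest its x axis (the pointer end, with a white line) points 0.6 rad to the left of the washer's x axis.
- dial (a joint): Dial angle in rad, 0 at rest, growing as it is turned clockwise seen from above; stop at 1.3. Clicks (detents): first position at 0.4, second at 0.8, third at 1.2 rad (counts as third above 1.08). A spring turns it back to 0 from anywhere when let go; it takes about 0.08 N m at the start, at most about 0.22 N m between the second and third positions, and about 0.18 N m to hold at the third. Four dots on the deck, growing in size, mark the rest and the three positions.
- peeler_mid (a point): Middle of a yellow-handled peeler lying flat on the worktop at the left, 170 x 25 x 18 mm; bystander.
- fryer_corner (a point): A point on the upright front right-hand edge (seen from the robot) of the black air fryer that stands at the back with a red bread bin on top (together 0.5 m high): fixed. It juts out between the produce (left) and the washer (right); carry things past it on the robot's side, with room for the gripper's body.
There are look-alikes about, which are no part of the job. What is shaped like the part that bears garlic_b_mid but black or green is not meant.

How it is judged:
By the outcome, as a careful person would: the job done as asked, in the order asked, and still so for the second after the job is handed in, while the arm keeps its last pose, push and grip.
It also fails if it takes over 72 s, if anything falls off the work surface, if the arm or the gripper's body presses on something with over 40 N, if the wrist force passes 120 N, or if a joint passes its speed limit or range.

ROBOT

A 6-joint arm with a two-finger parallel gripper is mounted at the origin on a cart in front of the work surface, level with it; the furniture and walls round the work are solid. World frame = base frame: x ahead of the robot, y to its left, z up, the work surface at z = 0. Lengths are in m, angles in rad, forces in N, time in s.
With the tool pointing down it reaches from about 0.375 to 0.9 m from the base axis. Payload 3.1 kg.
Tool frame: the origin (TCP) lies between the finger pads; the fingertips stand 22 mm ahead of it and the grasp point (between the pads) lies 3 mm ahead of it; z points along the fingers, y is the direction in which the jaws open and shut (so a half turn about z gives the same grasp; the last joint's range is limited). The gripper opens to 85 mm and grips with 20 to 120 N. Pads are 22 mm wide; open, the fingers measure 114 mm over their backs; the gripper's body (76 mm by 85 mm) begins 54 mm behind the grasp point. The pads swing forward as they close: fully open they stand 13 mm farther back than shut.
Start: joints at [-1.349, 0.527, 1.433, -0, 1.181, -0.178], TCP at [0.244, -0.575, 0.253] pointing down, gripper open.
Joint ranges: [-3.08, 3.08], [-0.75, 2.2], [0.22, 2.44], [-1.43, 4.57], [0, 2.65], [-2.85, 2.85]. Speed limits (rad/s): [2.79, 2.79, 3.14, 3.14, 3.14, 3.14].

INTERFACE

Orientations are given as a unit quaternion [x, y, z, w].
In Python, from station import status, snapshot, manip gives the robot as it stands.
- The arm moves only by the tool move_arm, never from a script. Its argument "plan" is a list that holds one entry, the list of rows, each a list of 7 numbers: the turn, a rotation vector about the tool's x, y, z scaled (see below), then the shift along the tool's x, y, z scaled (see below), then the closure, from 0 (fully open) to 1 (shut). A call has exactly 8 rows; each row is the pose to reach, as a shift and turn from the pose commanded when the call began, along the tool's axes at that moment; what a row does not reach only later rows make up. The controller multiplies each number of a shift by 100 mm and each number of a turn by pi/4 rad. A row lasts 1/8 s, in which the tool goes at most 62.5 mm and 10.7 degrees, less where a joint would pass 70% of its speed; a pose out of reach is approached as far as the arm can. A call with a number of a shift or a turn outside -1 to 1 is refused whole. A call with a gripper value outside its range is refused whole. The fingers move at their own pace and stop on an object; "force" is the grip in N (left out, the last holds). Time passes only in rows, so rows that repeat a pose let the fingers close, or fill a call up. It gives the time, the measured TCP pose, the force and the opening at its end, in the units of the state.
- status.sense(): the state, without advancing time (a new reading comes with each control period).
- snapshot(name): name is "side" or "top" or "wrist"; returns a dict with "img" (480x640x3 uint8, red, green, blue), "depth" (480x640 float32, m along the optical axis (not along the pixel's ray), 0 where there is no reading), "mtx" (3x3 intrinsics, pixels), "T" (4x4, takes a point from camera to world coordinates). Camera axes: x right, y up, looking along -z (the intrinsics and any distortion apply to the point x, -y, -z); pixel columns grow to the right and rows downward; lengths in m; the calibration is good to about 2 mm. A picture is of the moment at which its call begins.
- manip.sign_off(): hands the job in, once; it reports no verdict.
The state is a dict: "t": time; "q": joint angles; "qd": joint speeds; "tau": joint torques, N m; "tcp_pos": TCP position; "tool_rot": TCP orientation; "force": force on the tool from outside, world axes, zero at the start; "ft_torque": the same for the moment, N m; "finger_gap": opening from 0.0 (shut) to 1.0 (fully open).
Only numpy, scipy, OpenCV 4.12 (cv2) and the standard library are available. Lean on these libraries where they do the work, as an engineer would, in place of code of your own. Each camera call takes 0.05 s, during which the arm holds its last target. There are 200 camera calls.

## Working session

There is one attempt and no reset: what is moved stays moved. The work goes in short steps, Python scripts to look and compute and a tool call to move; the robot and the scene stay as the last step left them, time stands still between calls to the robot, and variables do not carry over. Pictures are saved under pics/ and viewed, on a budget of 10 in all, crops included, one or two more only if the job needs it, and the job is handed in when it is done.

Besides the shell and the picture viewer there is one more tool, called after "Emit:" as name(argument=value, ...), one argument or row to a line, values as JSON. move_arm: Moves the arm, as the interface text tells. Its arguments: {"type":"object","properties":{"plan":{"type":"array"},"force":{"type":"number"}},"required":["plan"]}

```bash
ls; mkdir -p pics
python3 - <<'E'
from station import status, snapshot
import cv2, numpy as np
print(status.sense())
for n in ["top","side"]:
    s=snapshot(n); cv2.imwrite(f"pics/{n}0.png",s["img"][:,:,::-1]); np.savez(f"pics/{n}0.npz",**s)
    print(n,s["mtx"].tolist(),np.round(s["T"],3).tolist(), s.keys())
E
```

```text
pics
{'t': 0.0, 'q': array([-1.34848852e+00,  5.28459670e-01,  1.43391806e+00, -9.86341438e-06,
        1.18140751e+00, -1.78488415e-01]), 'qd': array([-0.00016452, -0.00037644,  0.00136547,  0.0012164 , -0.00072348,
        0.0013112 ]), 'tau': array([-7.92678247e-05, -4.42350054e+01, -1.78025132e+01, -3.14918962e-04,
        8.33515311e-03, -8.58371124e-06]), 'tcp_pos': array([ 0.24372393, -0.57478222,  0.25233256]), 'tool_rot': array([ 9.79986445e-01,  1.99061212e-01, -2.85768714e-05, -1.09592856e-03]), 'force': array([-0.49116314, -0.1210847 , -0.02365727]), 'ft_torque': array([-0.02880959,  0.00615647,  0.03983432]), 'finger_gap': 0.9960529345088122}
top [[492.75447481264473, 0.0, 318.8825486065736], [0.0, 492.75447481264473, 231.75852029620512], [0.0, 0.0, 1.0]] [[0.007, 0.994, -0.111, 0.41], [-1.0, 0.009, 0.016, 0.041], [0.017, 0.111, 0.994, 1.148], [0.0, 0.0, 0.0, 1.0]] dict_keys(['img', 'depth', 'mtx', 'T'])
side [[582.8352941450885, 0.0, 315.649590084055], [0.0, 582.8352941450885, 238.5602710767587], [0.0, 0.0, 1.0]] [[-0.025, 0.687, -0.726, -0.41], [-1.0, -0.016, 0.02, 0.077], [0.002, 0.727, 0.687, 1.052], [0.0, 0.0, 0.0, 1.0]] dict_keys(['img', 'depth', 'mtx', 'T'])
```

View pics/top0.png

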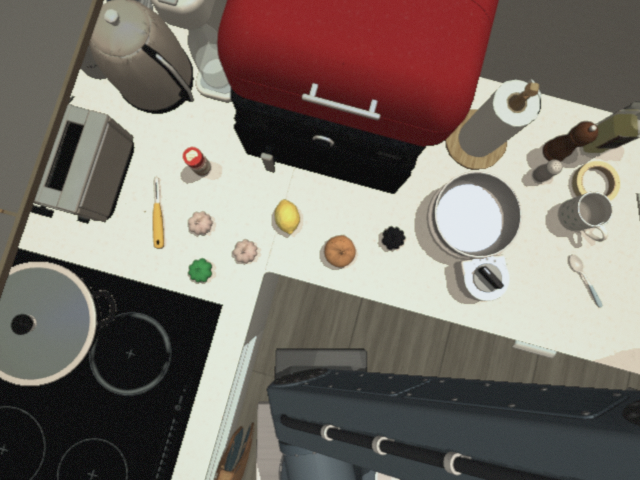

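View pics/side0.png

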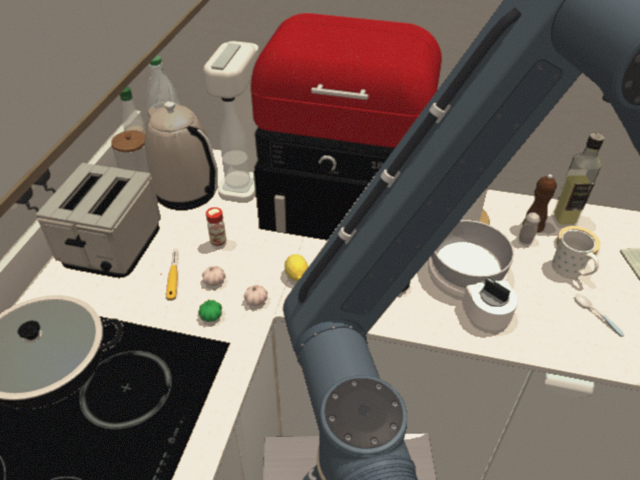

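The top view shows four garlic-shaped things: whitish at (200,223) and (245,251), green at (200,271) and black at (393,238). The two whitish ones fit the description, since black and green are excluded. The lemon is at (287,216), the onion at (340,250), the peeler at (158,215), the bowl at (475,215) and the dial at (489,276).

```bash
cat > h.py <<'E'
import numpy as np, cv2
from station import status, snapshot
def cloud(s):
    v,u=np.mgrid[:480,:640]; d=s["depth"]; K=s["mtx"]
    P=np.stack([(u-K[0,2])/K[0,0]*d,-(v-K[1,2])/K[1,1]*d,-d],-1)
    W=P@s["T"][:3,:3].T+s["T"][:3,3]; W[d==0]=np.nan
    return W
def ray(s,u,v,z):
    K,T=s["mtx"],s["T"]; r=T[:3,:3]@np.array([(u-K[0,2])/K[0,0],-(v-K[1,2])/K[1,1],-1])
    return T[:3,3]+r*(z-T[2,3])/r[2]
E
python3 - <<'E'
from h import *
s=dict(np.load("pics/top0.npz")); W=cloud(s)
img=s["img"]; hsv=cv2.cvtColor(img,cv2.COLOR_RGB2HSV)
for n,(u,v),r,z in [("lemon",(287,216),26,.029),("gA",(200,223),19,.027),("gB",(245,251),19,.027),("onion",(340,250),24,.038),("black",(393,238),20,.027),("green",(200,271),20,.027)]:
    m=np.zeros((480,640),np.uint8); cv2.circle(m,(u,v),r,1,-1)
    m=((m>0)&(W[...,2]>.012)).astype(np.uint8)
    k,l,st,c=cv2.connectedComponentsWithStats(m); i=1+np.argmax(st[1:,4]); cu=c[i]; mm=l==i
    p=ray(s,*cu,z); ys,xs=np.nonzero(mm); 
    (ce,sz,an)=cv2.minAreaRect(np.c_[xs,ys].astype(np.float32))
    q=W[mm]; e,V=np.linalg.eigh(np.cov(q[:,:2].T))
    print(n,np.round(cu,1),st[i,4],"ray",p.round(4),"top z",np.nanmax(q[:,2]).round(3),"ptmean",np.nanmean(q,0).round(3),"minmax",np.nanmin(q,0).round(3),np.nanmax(q,0).round(3),"axis",np.degrees(np.arctan2(V[1,1],V[0,1])).round(1))
# bowl rim
q=(W[...,2]>.084)&(W[...,2]<.096); q[:160]=0;q[260:]=0;q[:,:420]=0;q[:,525:]=0
P=W[q][:,:2]
(c,r)=cv2.minEnclosingCircle(P.astype(np.float32)); A=np.c_[2*P,np.ones(len(P))]
f=np.linalg.lstsq(A,(P**2).sum(1),rcond=None)[0]; print("rim",c,r,len(P),f[:2],np.sqrt(f[2]+f[:2]@f[:2]))
# bar
bar=(W[...,2]>.1)&(W[...,2]<.115); bar[:255]=0; bar[300:]=0; bar[:,:460]=0; bar[:,520:]=0
P=W[bar]; e,V=np.linalg.eigh(np.cov(P[:,:2].T)); print("bar",P.mean(0),len(P),np.sqrt(e)*np.sqrt(12),np.degrees(np.arctan2(V[1,1],V[0,1])), cv2.minAreaRect((P[:,:2]*1000).astype(np.float32)))
# deck
dk=(W[...,2]>.06)&(W[...,2]<.08); dk[:255]=0; dk[310:]=0; dk[:,:450]=0; dk[:,525:]=0
print("deck",np.nanmean(W[dk],0),dk.sum(),np.nanmin(W[dk],0),np.nanmax(W[dk],0))
# fryer
for u,v in [(408,190),(400,188),(412,175),(395,190)]: print(u,v,W[v,u])
a=cv2.resize(img[195:290,180:275],(400,400),interpolation=3); b=cv2.resize(img[160:310,420:530],(293,400),interpolation=3); c=cv2.resize(img[205:275,265:405],(600,300)[:2]) 
cv2.imwrite("pics/crop1.png",np.hstack([a,b])[:,:,::-1])
E
```

```text
lemon [286.3 215.9] 658 ray [0.5707 0.0984 0.029 ] top z 0.062 ptmean [0.568 0.097 0.049] minmax [0.531 0.069 0.021] [0.609 0.126 0.062] axis -167.2
gA [199.5 222.3] 433 ray [0.5543 0.2966 0.027 ] top z 0.057 ptmean [0.553 0.295 0.036] minmax [0.528 0.269 0.015] [0.582 0.326 0.057] axis 133.2
gB [244.5 250.8] 433 ray [0.4901 0.1924 0.027 ] top z 0.056 ptmean [0.489 0.191 0.036] minmax [0.464 0.166 0.021] [0.517 0.221 0.056] axis 134.7
onion [339.1 250.6] 795 ray [ 0.4914 -0.0224  0.038 ] top z 0.078 ptmean [ 0.49  -0.022  0.051] minmax [ 0.456 -0.059  0.023] [0.527 0.012 0.078] axis -160.3
black [392.5 237.4] 423 ray [ 0.5235 -0.1453  0.027 ] top z 0.055 ptmean [ 0.523 -0.144  0.036] minmax [ 0.497 -0.171  0.015] [ 0.55  -0.119  0.055] axis 154.6
green [199.6 269.8] 441 ray [0.4462 0.2927 0.027 ] top z 0.056 ptmean [0.446 0.291 0.036] minmax [0.421 0.267 0.016] [0.473 0.319 0.056] axis 156.9
rim (0.5710576772689819, -0.3216257393360138) 0.09653764963150024 634 [ 0.57119635 -0.32094089] 0.09321387424805615
bar [ 0.43324941 -0.34170333  0.10661853] 194 [0.01421247 0.05890757] -136.75204189637373 ((433.5020751953125, -342.36676025390625), (57.757015228271484, 14.891559600830078), 42.46563720703125)
deck [ 0.43476253 -0.33799272  0.0715243 ] 1531 [ 0.38348236 -0.39216527  0.06021721] [ 0.48251347 -0.2877723   0.07998653]
408 190 [ 0.63889995 -0.18718068  0.00344168]
400 188 [ 0.6443596  -0.16899857 -0.00067038]
412 175 [ 0.67669475 -0.19854393 -0.00301759]
395 190 [ 0.62582343 -0.14529085  0.06733153]
```

View pics/crop1.png

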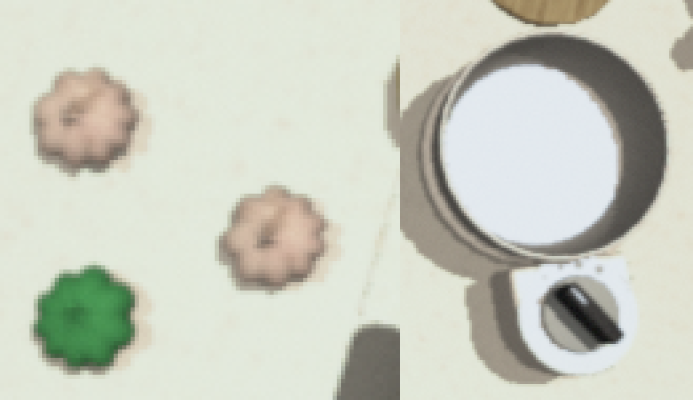

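Crop check: the two pinkish-white bulbs (top left and centre right) are the garlics. The green one is a look-alike, and so is the black one at (393,238). The measurements fit the description: rim to dial distance is 0.139 m, the bar is 58 × 15 mm, and the bar angle gives a washer yaw of about 0.15.

```bash
cat > go.py <<'E'
# usage: go.py "x,y,z,psi" ... -> per-call numbers [turn z, sx, sy, sz], from measured pose
import sys, numpy as np
from station import status
from scipy.spatial.transform import Rotation as R
s=status.sense(); M=R.from_quat(s["tool_rot"]).as_matrix(); p=s["tcp_pos"]
psi=np.arctan2(M[1,0],M[0,0]); print("now",p.round(4),"psi",psi.round(3),"tilt",M[:,2].round(4),"gap",round(s["finger_gap"],3),"F",s["force"].round(1),"t",s["t"])
for a in sys.argv[1:]:
    x,y,z,f=map(float,a.split(",")); d=np.array([x,y,z])-p
    c,n=np.cos(psi),np.sin(psi)
    sh=np.array([c*d[0]+n*d[1], n*d[0]-c*d[1], -d[2]])/.1
    print(a,"turn",round(-(f-psi)/(np.pi/4),3),"shift",sh.round(3),"" if abs(sh).max()<=1 else "TOO FAR")
    p=np.array([x,y,z]); psi=f
E
P=$(python3 - <<'E'
import numpy as np
a=np.array([.2437,-.5748,.2523,.4008]);b=np.array([.571,.098,.13,.4008])
for i in range(1,7): print(",".join(f"{v:.4f}" for v in a+(b-a)*i/6))
E
); python3 go.py $P 0.571,0.098,0.03,0.22
```

```text
now [ 0.2437 -0.5748  0.2524] psi 0.401 tilt [-5.e-04  2.e-03 -1.e+00] gap 0.999 F [-0.3  0.2  0.7] t 0.1
0.2983,-0.4627,0.2319,0.4008 turn -0.0 shift [ 0.94  -0.82   0.205] 
0.3528,-0.3505,0.2115,0.4008 turn -0.0 shift [ 0.94  -0.82   0.204] 
0.4073,-0.2384,0.1912,0.4008 turn -0.0 shift [ 0.939 -0.82   0.203] 
0.4619,-0.1263,0.1708,0.4008 turn -0.0 shift [ 0.94  -0.819  0.204] 
0.5164,-0.0141,0.1504,0.4008 turn -0.0 shift [ 0.94  -0.82   0.204] 
0.5710,0.0980,0.1300,0.4008 turn -0.0 shift [ 0.94  -0.819  0.204] 
0.571,0.098,0.03,0.22 turn 0.23 shift [0. 0. 1.]
```

Emit:
move_arm(
  plan=[
    [[0, 0, 0, 0.47, -0.41, 0.1, 0], [0, 0, 0, 0.94, -0.82, 0.2, 0], [0, 0, 0, 0.94, -0.82, 0.2, 0], [0, 0, 0, 0.94, -0.82, 0.2, 0], [0, 0, 0, 0.94, -0.82, 0.2, 0], [0, 0, 0, 0.94, -0.82, 0.2, 0], [0, 0, 0, 0.94, -0.82, 0.2, 0], [0, 0, 0, 0.94, -0.82, 0.2, 0]],
  ],
  force=40,
)

```text
t: 1.1
tcp_pos: [0.2982, -0.4636, 0.2333]
tool_rot: [0.98, 0.199, 0.0, 0.0]
force: [-0.5, -0.4, -0.9]
finger_gap: 0.999
```

Emit:
move_arm(
  plan=[
    [[0, 0, 0, 0.47, -0.41, 0.1, 0], [0, 0, 0, 0.94, -0.82, 0.2, 0], [0, 0, 0, 0.94, -0.82, 0.2, 0], [0, 0, 0, 0.94, -0.82, 0.2, 0], [0, 0, 0, 0.94, -0.82, 0.2, 0], [0, 0, 0, 0.94, -0.82, 0.2, 0], [0, 0, 0, 0.94, -0.82, 0.2, 0], [0, 0, 0, 0.94, -0.82, 0.2, 0]],
  ],
)

```text
t: 2.1
tcp_pos: [0.3528, -0.3515, 0.2133]
tool_rot: [0.98, 0.199, 0.0, 0.0]
force: [0.4, 0.3, 0.2]
finger_gap: 0.999
```

Emit:
move_arm(
  plan=[
    [[0, 0, 0, 0.47, -0.41, 0.1, 0], [0, 0, 0, 0.94, -0.82, 0.2, 0], [0, 0, 0, 0.94, -0.82, 0.2, 0], [0, 0, 0, 0.94, -0.82, 0.2, 0], [0, 0, 0, 0.94, -0.82, 0.2, 0], [0, 0, 0, 0.94, -0.82, 0.2, 0], [0, 0, 0, 0.94, -0.82, 0.2, 0], [0, 0, 0, 0.94, -0.82, 0.2, 0]],
  ],
)

```text
t: 3.1
tcp_pos: [0.4074, -0.2393, 0.1933]
tool_rot: [0.98, 0.199, 0.0, 0.0]
force: [-0.2, 0.0, -0.1]
finger_gap: 1.001
```

Emit:
move_arm(
  plan=[
    [[0, 0, 0, 0.47, -0.41, 0.1, 0], [0, 0, 0, 0.94, -0.82, 0.2, 0], [0, 0, 0, 0.94, -0.82, 0.2, 0], [0, 0, 0, 0.94, -0.82, 0.2, 0], [0, 0, 0, 0.94, -0.82, 0.2, 0], [0, 0, 0, 0.94, -0.82, 0.2, 0], [0, 0, 0, 0.94, -0.82, 0.2, 0], [0, 0, 0, 0.94, -0.82, 0.2, 0]],
  ],
)

```text
t: 4.1
tcp_pos: [0.462, -0.1272, 0.1734]
tool_rot: [0.98, 0.199, 0.0, 0.0]
force: [0.4, -0.2, -0.9]
finger_gap: 0.998
```

Emit:
move_arm(
  plan=[
    [[0, 0, 0, 0.47, -0.41, 0.1, 0], [0, 0, 0, 0.94, -0.82, 0.2, 0], [0, 0, 0, 0.94, -0.82, 0.2, 0], [0, 0, 0, 0.94, -0.82, 0.2, 0], [0, 0, 0, 0.94, -0.82, 0.2, 0], [0, 0, 0, 0.94, -0.82, 0.2, 0], [0, 0, 0, 0.94, -0.82, 0.2, 0], [0, 0, 0, 0.94, -0.82, 0.2, 0]],
  ],
)

```text
t: 5.1
tcp_pos: [0.5166, -0.015, 0.1534]
tool_rot: [0.98, 0.199, 0.0, 0.0]
force: [-0.7, -0.2, 0.8]
finger_gap: 1.001
```

```bash
python3 go.py 0.571,0.098,0.13,0.22 0.571,0.098,0.03,0.22
python3 - <<'E'
from h import *
s=snapshot("wrist"); cv2.imwrite("pics/w1.png",s["img"][:,:,::-1]); W=cloud(s)
hsv=cv2.cvtColor(s["img"],cv2.COLOR_RGB2HSV)
m=((hsv[...,0]>20)&(hsv[...,0]<34)&(hsv[...,1]>130)&(W[...,2]>.012)&(W[...,2]<.07)).astype(np.uint8)
k,l,st,c=cv2.connectedComponentsWithStats(m); i=1+np.argmax(st[1:,4])
q=W[l==i]; e,V=np.linalg.eigh(np.cov(q[:,:2].T)); print("lemon",c[i],st[i],ray(s,*c[i],.029),q.min(0),q.max(0),(q.min(0)+q.max(0))/2,np.arctan2(V[1,1],V[0,1]))
E
```

```text
now [ 0.5166 -0.015   0.1534] psi 0.4 tilt [ 2.e-04 -0.e+00 -1.e+00] gap 1.001 F [-0.7 -0.2  0.8] t 5.1
0.571,0.098,0.13,0.22 turn 0.229 shift [ 0.941 -0.829  0.234] 
0.571,0.098,0.03,0.22 turn -0.0 shift [0. 0. 1.] 
lemon [169.19948013  74.65191237] [  112     0   115   156 13465] [0.57259838 0.09929743 0.029     ] [0.53166311 0.06787457 0.02198469] [0.61010714 0.12316297 0.05932044] [0.57088512 0.09551877 0.04065256] -2.9083439760229957
```

Emit:
move_arm(
  plan=[
    [[0, 0, 0.23, 0.94, -0.83, 0.23, 0], [0, 0, 0.23, 0.94, -0.83, 0.23, 0], [0, 0, 0.23, 0.94, -0.83, 0.23, 0], [0, 0, 0.23, 0.94, -0.83, 0.23, 0], [0, 0, 0.23, 0.94, -0.83, 0.23, 0], [0, 0, 0.23, 0.94, -0.83, 0.23, 0], [0, 0, 0.23, 0.94, -0.83, 0.23, 0], [0, 0, 0.23, 0.94, -0.83, 0.23, 0]],
  ],
)

```text
t: 6.15
tcp_pos: [0.5708, 0.098, 0.1305]
tool_rot: [0.994, 0.109, 0.0, 0.0]
force: [-0.4, 0.6, 0.4]
finger_gap: 1.001
```

Emit:
move_arm(
  plan=[
    [[0, 0, 0, 0, 0, 0.3, 0], [0, 0, 0, 0, 0, 0.6, 0], [0, 0, 0, 0, 0, 0.9, 0], [0, 0, 0, 0, 0, 1, 0], [0, 0, 0, 0, 0, 1, 1], [0, 0, 0, 0, 0, 1, 1], [0, 0, 0, 0, 0, 1, 1], [0, 0, 0, 0, 0, 1, 1]],
  ],
  force=40,
)

```text
t: 7.15
tcp_pos: [0.5717, 0.0986, 0.0317]
tool_rot: [0.994, 0.11, 0.001, 0.0]
force: [0.0, 0.4, 6.6]
finger_gap: 0.648
```

```bash
python3 go.py 0.571,0.098,0.13,0.22 0.52,0.05,0.15,0.7 0.47,-0.07,0.15,0.7  0.48,-0.2,0.15,0.7 0.55,-0.32,0.15,0.4 0.567,-0.346,.07,.2
```

```text
now [0.5717 0.0986 0.0317] psi 0.22 tilt [ 0.0025  0.     -1.    ] gap 0.648 F [0.  0.4 6.6] t 7.15
0.571,0.098,0.13,0.22 turn 0.0 shift [-0.008  0.004 -0.983] 
0.52,0.05,0.15,0.7 turn -0.611 shift [-0.602  0.357 -0.2  ] 
0.47,-0.07,0.15,0.7 turn -0.0 shift [-1.155  0.596 -0.   ] TOO FAR
0.48,-0.2,0.15,0.7 turn -0.0 shift [-0.761  1.059 -0.   ] TOO FAR
0.55,-0.32,0.15,0.4 turn 0.382 shift [-0.238  1.369 -0.   ] TOO FAR
0.567,-0.346,.07,.2 turn 0.255 shift [0.055 0.306 0.8  ]
```

Emit:
move_arm(
  plan=[
    [[0, 0, 0, 0, 0, -0.5, 1], [0, 0, -0.1, -0.1, 0.05, -1, 1], [0, 0, -0.3, -0.4, 0.2, -1, 1], [0, 0, -0.5, -0.7, 0.34, -1, 1], [0, 0, -0.72, -0.7, 0.34, -1, 1], [0, 0, -0.72, -0.7, 0.34, -1, 1], [0, 0, -0.72, -0.7, 0.34, -1, 1], [0, 0, -0.72, -0.7, 0.34, -1, 1]],
  ],
)

```text
t: 8.15
tcp_pos: [0.5103, 0.0503, 0.1303]
tool_rot: [0.924, 0.382, 0.0, 0.0]
force: [-0.5, 0.5, -1.1]
finger_gap: 0.642
```

Emit:
move_arm(
  plan=[
    [[0, 0, 0, -0.2, 0.12, -0.2, 1], [0, 0, 0, -0.6, 0.36, -0.2, 1], [0, 0, 0, -1, 0.6, -0.2, 1], [0, 0, 0, -1, 0.6, -0.2, 1], [0, 0, 0, -1, 0.6, -0.2, 1], [0, 0, 0, -1, 0.6, -0.2, 1], [0, 0, 0, -1, 0.6, -0.2, 1], [0, 0, 0, -1, 0.6, -0.2, 1]],
  ],
)

```text
t: 9.15
tcp_pos: [0.4818, -0.0624, 0.1503]
tool_rot: [0.924, 0.383, 0.0, -0.0]
force: [-0.4, -1.0, -0.6]
finger_gap: 0.646
```

Emit:
move_arm(
  plan=[
    [[0, 0, 0, -0.2, 0.24, 0, 1], [0, 0, 0, -0.4, 0.48, 0, 1], [0, 0, 0, -0.6, 0.72, 0, 1], [0, 0, 0, -0.8, 0.95, 0, 1], [0, 0, 0, -0.8, 0.95, 0, 1], [0, 0, 0, -0.8, 0.95, 0, 1], [0, 0, 0, -0.8, 0.95, 0, 1], [0, 0, 0, -0.8, 0.95, 0, 1]],
  ],
)

```text
t: 10.15
tcp_pos: [0.4922, -0.1858, 0.1503]
tool_rot: [0.924, 0.383, -0.0, -0.0]
force: [-1.1, -0.5, -0.6]
finger_gap: 0.648
```

Emit:
move_arm(
  plan=[
    [[0, 0, 0.2, -0.12, 0.25, 0, 1], [0, 0, 0.4, -0.25, 0.5, 0, 1], [0, 0, 0.6, -0.4, 0.8, 0, 1], [0, 0, 0.745, -0.5, 1, 0, 1], [0, 0, 0.745, -0.5, 1, 0, 1], [0, 0, 0.745, -0.5, 1, 0, 1], [0, 0, 0.745, -0.5, 1, 0, 1], [0, 0, 0.745, -0.5, 1, 0, 1]],
  ],
)

```text
t: 11.15
tcp_pos: [0.5275, -0.2919, 0.1504]
tool_rot: [0.995, 0.101, -0.0, -0.0]
force: [-0.4, 0.4, -1.2]
finger_gap: 0.644
```

```bash
python3 go.py 0.567,-0.346,.12,.2 0.567,-0.346,.068,.2; python3 -c "
from h import *
s=snapshot('top'); cv2.imwrite('pics/top1.png',s['img'][:,:,::-1])"
```

```text
now [ 0.5275 -0.2919  0.1504] psi 0.202 tilt [-4.e-04  4.e-04 -1.e+00] gap 0.644 F [-0.4  0.4 -1.2] t 11.15
0.567,-0.346,.12,.2 turn 0.002 shift [0.279 0.609 0.304] 
0.567,-0.346,.068,.2 turn -0.0 shift [0.   0.   0.52]
```

View pics/top1.png

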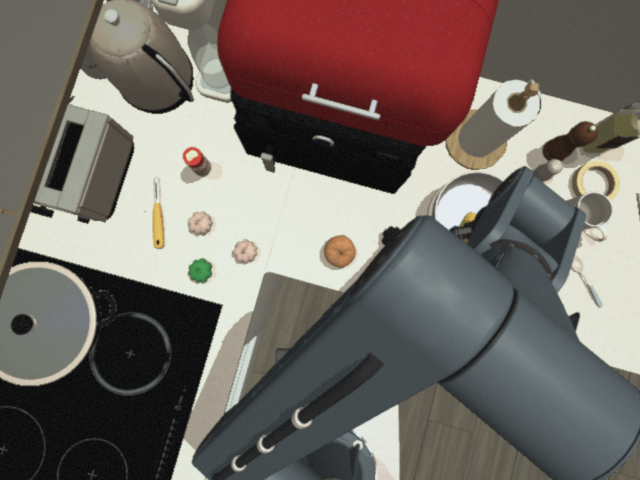

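The lemon is held over the bowl (yellow visible near (465,222)), and nothing else has moved.

Emit:
move_arm(
  plan=[
    [[0, 0, 0, 0.14, 0.3, 0.1, 1], [0, 0, 0, 0.28, 0.61, 0.2, 1], [0, 0, 0, 0.28, 0.61, 0.4, 1], [0, 0, 0, 0.28, 0.61, 0.65, 1], [0, 0, 0, 0.28, 0.61, 0.82, 1], [0, 0, 0, 0.28, 0.61, 0.82, 1], [0, 0, 0, 0.28, 0.61, 0.82, 0.2], [0, 0, 0, 0.28, 0.61, 0.82, 0.2]],
  ],
)

```text
t: 12.2
tcp_pos: [0.5681, -0.3476, 0.0698]
tool_rot: [0.995, 0.1, 0.001, 0.001]
force: [-0.4, -0.2, -0.5]
finger_gap: 0.801
```

```bash
python3 go.py 0.567,-0.346,.168,.2
```

```text
now [ 0.5681 -0.3476  0.0698] psi 0.201 tilt [ 0.0021 -0.0018 -1.    ] gap 0.801 F [-0.4 -0.2 -0.5] t 12.2
0.567,-0.346,.168,.2 turn 0.001 shift [-0.007 -0.018 -0.982]
```

Emit:
move_arm(
  plan=[
    [[0, 0, 0, 0, 0, -0.5, 0.15], [0, 0, 0, 0, 0, -0.9, 0], [0, 0, -0.2, -0.15, -0.3, -0.9, 0], [0, 0, -0.4, -0.35, -0.6, -0.9, 0], [0, 0, -0.6, -0.5, -0.88, -0.9, 0], [0, 0, -0.745, -0.5, -0.88, -0.9, 0], [0, 0, -0.745, -0.5, -0.88, -0.9, 0], [0, 0, -0.745, -0.5, -0.88, -0.9, 0]],
  ],
)

```text
t: 13.2
tcp_pos: [0.5014, -0.2714, 0.159]
tool_rot: [0.924, 0.382, 0.0, 0.001]
force: [0.0, 0.1, -0.9]
finger_gap: 0.997
```

Emit:
move_arm(
  plan=[
    [[0, 0, 0, 0.3, -0.3, 0, 0], [0, 0, 0, 0.6, -0.65, 0, 0], [0, 0, 0, 0.9, -1, 0, 0], [0, 0, 0, 0.9, -1, 0, 0], [0, 0, 0, 0.9, -1, 0, 0], [0, 0, 0, 0.9, -1, 0, 0], [0, 0, 0, 0.9, -1, 0, 0], [0, 0, 0, 0.9, -1, 0, 0]],
  ],
)

```text
t: 14.2
tcp_pos: [0.4937, -0.1371, 0.1582]
tool_rot: [0.924, 0.382, 0.0, 0.0]
force: [-0.1, 0.8, -0.5]
finger_gap: 1.002
```

Emit:
move_arm(
  plan=[
    [[0, 0, 0, 0.3, -0.3, 0, 0], [0, 0, 0, 0.6, -0.6, 0, 0], [0, 0, 0, 1, -1, 0, 0], [0, 0, 0, 1, -1, 0, 0], [0, 0, 0, 1, -1, 0, 0], [0, 0, 0, 1, -1, 0, 0], [0, 0, 0, 1, -1, 0, 0], [0, 0, 0, 1, -1, 0, 0]],
  ],
)

```text
t: 15.2
tcp_pos: [0.4937, 0.0042, 0.1583]
tool_rot: [0.924, 0.382, 0.0, -0.0]
force: [-1.0, -0.1, -0.0]
finger_gap: 0.999
```

Emit:
move_arm(
  plan=[
    [[0, 0, 0, 0.3, -0.3, 0, 0], [0, 0, 0, 0.6, -0.6, 0, 0], [0, 0, 0, 1, -0.98, 0, 0], [0, 0, 0, 1, -0.98, 0.4, 0], [0, 0, 0, 1, -0.98, 0.4, 0], [0, 0, 0, 1, -0.98, 0.4, 0], [0, 0, 0, 1, -0.98, 0.4, 0], [0, 0, 0, 1, -0.98, 0.4, 0]],
  ],
)

```text
t: 16.2
tcp_pos: [0.4957, 0.1445, 0.1193]
tool_rot: [0.924, 0.382, 0.001, 0.0]
force: [-0.9, -0.2, 0.1]
finger_gap: 1.0
```

```bash
python3 go.py 0.490,0.192,.118,.785 0.490,0.192,.027,.785;  python3 - <<'E'
from h import *
s=snapshot("top"); cv2.imwrite('pics/top2.png',s['img'][150:310,380:560][:,:,::-1].repeat(3,0).repeat(3,1)); 
s=snapshot("wrist"); W=cloud(s)
for x,y in [(.49,.192),(.554,.297)]:
    m=((np.hypot(W[...,0]-x,W[...,1]-y)<.042)&(W[...,2]>.012)&(W[...,2]<.07)).astype(np.uint8)
    if m.sum()<50: print("unseen");continue
    q=W[m>0]; v,u=np.nonzero(m); print(len(q),ray(s,u.mean(),v.mean(),.027),q.min(0),q.max(0),q[np.argmax(q[:,2])])
E
```

```text
now [0.4957 0.1445 0.1193] psi 0.784 tilt [ 2.e-03  2.e-04 -1.e+00] gap 1.0 F [-0.9 -0.2  0.1] t 16.2
0.490,0.192,.118,.785 turn -0.001 shift [ 0.295 -0.377  0.013] 
0.490,0.192,.027,.785 turn -0.0 shift [0.   0.   0.91] 
8228 [0.49295595 0.19358526 0.027     ] [0.46475974 0.16507632 0.01412732] [0.51954323 0.22137983 0.05537946] [0.48772678 0.19406127 0.05537946]
376 [0.5383701  0.27692961 0.027     ] [0.53013443 0.27185013 0.01458866] [0.54710431 0.28782418 0.02902495] [0.54068607 0.27588327 0.02902495]
```

View pics/top2.png

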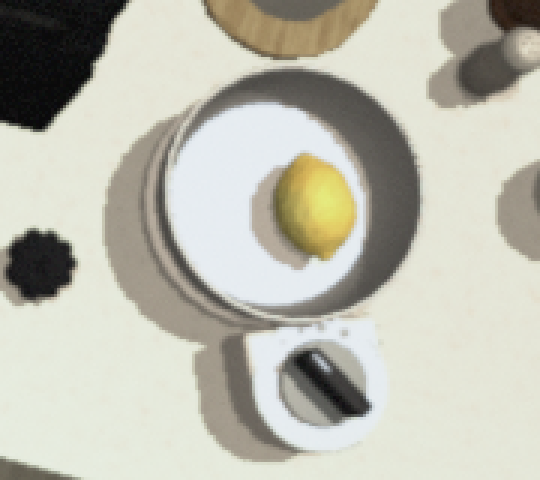

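The lemon rests in the bowl at its right side (crop (315,205)) with the dial untouched. Next is garlic B.

Emit:
move_arm(
  plan=[
    [[0, 0, 0, 0.3, -0.36, 0, 0], [0, 0, 0, 0.3, -0.36, 0.3, 0], [0, 0, 0, 0.3, -0.36, 0.6, 0], [0, 0, 0, 0.3, -0.36, 0.91, 0], [0, 0, 0, 0.3, -0.36, 0.91, 0], [0, 0, 0, 0.3, -0.36, 0.91, 1], [0, 0, 0, 0.3, -0.36, 0.91, 1], [0, 0, 0, 0.3, -0.36, 0.91, 1]],
  ],
  force=40,
)

```text
t: 17.3
tcp_pos: [0.4919, 0.1916, 0.0292]
tool_rot: [0.924, 0.383, 0.002, 0.001]
force: [-1.1, -1.7, 4.6]
finger_gap: 0.625
```

Emit:
move_arm(
  plan=[
    [[0, 0, 0, 0, 0, 0, 1], [0, 0, 0, 0, 0, -0.3, 1], [0, 0, 0, 0, 0, -0.7, 1], [0, 0, 0, 0, 0, -1, 1], [0, 0, 0, -0.3, 0.3, -1, 1], [0, 0, 0, -0.6, 0.6, -1, 1], [0, 0, 0, -0.9, 0.9, -1, 1], [0, 0, 0, -0.9, 0.9, -1, 1]],
  ],
)

```text
t: 18.3
tcp_pos: [0.4914, 0.062, 0.1283]
tool_rot: [0.925, 0.381, 0.001, 0.001]
force: [-0.1, -0.4, 0.1]
finger_gap: 0.621
```

```bash
python3 go.py 0.486,-0.065,.15,.785 0.492,-0.19,.15,.785  0.56,-0.27,.15,.785 0.600,-0.287,.15,.785  0.600,-0.287,.075,.785
```

```text
now [0.4914 0.062  0.1283] psi 0.781 tilt [ 2.e-03 -3.e-04 -1.e+00] gap 0.621 F [-0.1 -0.4  0.1] t 18.3
0.486,-0.065,.15,.785 turn -0.005 shift [-0.933  0.864 -0.217] 
0.492,-0.19,.15,.785 turn -0.0 shift [-0.841  0.927 -0.   ] 
0.56,-0.27,.15,.785 turn -0.0 shift [-0.084  1.047 -0.   ] TOO FAR
0.600,-0.287,.15,.785 turn -0.0 shift [ 0.163  0.403 -0.   ] 
0.600,-0.287,.075,.785 turn -0.0 shift [0.   0.   0.75]
```

Emit:
move_arm(
  plan=[
    [[0, 0, 0, -0.2, 0.2, -0.25, 1], [0, 0, 0, -0.5, 0.5, -0.25, 1], [0, 0, 0, -0.8, 0.75, -0.25, 1], [0, 0, 0, -0.93, 0.86, -0.25, 1], [0, 0, 0, -0.93, 0.86, -0.25, 1], [0, 0, 0, -0.93, 0.86, -0.25, 1], [0, 0, 0, -0.93, 0.86, -0.25, 1], [0, 0, 0, -0.93, 0.86, -0.25, 1]],
  ],
)

```text
t: 19.3
tcp_pos: [0.4858, -0.0613, 0.1523]
tool_rot: [0.924, 0.383, -0.0, -0.0]
force: [0.2, 0.0, 0.1]
finger_gap: 0.626
```

Emit:
move_arm(
  plan=[
    [[0, 0, 0, -0.2, 0.25, 0, 1], [0, 0, 0, -0.5, 0.6, 0, 1], [0, 0, 0, -0.84, 0.93, 0, 1], [0, 0, 0, -0.84, 0.93, 0, 1], [0, 0, 0, -0.84, 0.93, 0, 1], [0, 0, 0, -0.84, 0.93, 0, 1], [0, 0, 0, -0.84, 0.93, 0, 1], [0, 0, 0, -0.84, 0.93, 0, 1]],
  ],
)

```text
t: 20.3
tcp_pos: [0.4923, -0.1866, 0.1524]
tool_rot: [0.924, 0.383, -0.0, -0.0]
force: [-0.8, -0.0, -1.1]
finger_gap: 0.62
```

Emit:
move_arm(
  plan=[
    [[0, 0, 0, 0, 0.3, 0, 1], [0, 0, 0, -0.05, 0.6, 0, 1], [0, 0, 0, -0.1, 1, 0, 1], [0, 0, 0, -0.1, 1, 0, 1], [0, 0, 0, -0.1, 1, 0, 1], [0, 0, 0, -0.1, 1, 0, 1], [0, 0, 0, -0.1, 1, 0, 1], [0, 0, 0, -0.1, 1, 0, 1]],
  ],
)

```text
t: 21.3
tcp_pos: [0.5557, -0.2647, 0.1525]
tool_rot: [0.924, 0.383, -0.0, -0.0]
force: [-0.3, -0.3, -0.4]
finger_gap: 0.621
```

```bash
python3 go.py 0.600,-0.287,.15,.785  0.600,-0.287,.075,.785
```

```text
now [ 0.5557 -0.2647  0.1525] psi 0.786 tilt [-2.e-04  1.e-04 -1.e+00] gap 0.621 F [-0.3 -0.3 -0.4] t 21.3
0.600,-0.287,.15,.785 turn 0.001 shift [0.155 0.471 0.025] 
0.600,-0.287,.075,.785 turn -0.0 shift [0.   0.   0.75]
```

Emit:
move_arm(
  plan=[
    [[0, 0, 0, 0.15, 0.47, 0, 1], [0, 0, 0, 0.15, 0.47, 0.2, 1], [0, 0, 0, 0.15, 0.47, 0.5, 1], [0, 0, 0, 0.15, 0.47, 0.82, 1], [0, 0, 0, 0.15, 0.47, 0.82, 1], [0, 0, 0, 0.15, 0.47, 0.82, 1], [0, 0, 0, 0.15, 0.47, 0.82, 0.2], [0, 0, 0, 0.15, 0.47, 0.82, 0.2]],
  ],
)

```text
t: 22.3
tcp_pos: [0.6005, -0.2882, 0.0718]
tool_rot: [0.924, 0.383, 0.001, 0.001]
force: [0.6, 0.3, 0.5]
finger_gap: 0.8
```

Emit:
move_arm(
  plan=[
    [[0, 0, 0, 0, 0, -0.4, 0.2], [0, 0, 0, 0, 0, -0.9, 0.1], [0, 0, 0, -0.1, -0.3, -0.9, 0], [0, 0, 0, -0.2, -0.6, -0.9, 0], [0, 0, 0, -0.35, -1, -0.9, 0], [0, 0, 0, -0.35, -1, -0.9, 0], [0, 0, 0, -0.35, -1, -0.9, 0], [0, 0, 0, -0.35, -1, -0.9, 0]],
  ],
)

```text
t: 23.3
tcp_pos: [0.5057, -0.2428, 0.1608]
tool_rot: [0.924, 0.383, 0.001, 0.001]
force: [-0.3, -0.8, -0.8]
finger_gap: 0.995
```

Emit:
move_arm(
  plan=[
    [[0, 0, 0, 0.3, -0.3, 0, 0], [0, 0, 0, 0.6, -0.6, 0, 0], [0, 0, 0, 1, -0.95, 0, 0], [0, 0, 0, 1, -0.95, 0, 0], [0, 0, 0, 1, -0.95, 0, 0], [0, 0, 0, 1, -0.95, 0, 0], [0, 0, 0, 1, -0.95, 0, 0], [0, 0, 0, 1, -0.95, 0, 0]],
  ],
)

```text
t: 24.3
tcp_pos: [0.5078, -0.1047, 0.1603]
tool_rot: [0.924, 0.382, 0.0, 0.0]
force: [-0.6, -0.8, -0.7]
finger_gap: 0.999
```

Emit:
move_arm(
  plan=[
    [[0, 0, 0, 0.3, -0.3, 0, 0], [0, 0, 0, 0.6, -0.6, 0, 0], [0, 0, 0, 1, -0.9, 0, 0], [0, 0, 0, 1, -0.9, 0, 0], [0, 0, 0, 1, -0.9, 0, 0], [0, 0, 0, 1, -0.9, 0, 0], [0, 0, 0, 1, -0.9, 0, 0], [0, 0, 0, 1, -0.9, 0, 0]],
  ],
)

```text
t: 25.3
tcp_pos: [0.5149, 0.0296, 0.1603]
tool_rot: [0.924, 0.382, -0.0, 0.0]
force: [-0.2, -0.5, 0.6]
finger_gap: 1.0
```

Emit:
move_arm(
  plan=[
    [[0, 0, 0, 0.3, -0.3, 0, 0], [0, 0, 0, 0.6, -0.6, 0, 0], [0, 0, 0, 1, -0.9, 0.2, 0], [0, 0, 0, 1, -0.9, 0.2, 0], [0, 0, 0, 1, -0.9, 0.2, 0], [0, 0, 0, 1, -0.9, 0.2, 0], [0, 0, 0, 1, -0.9, 0.2, 0], [0, 0, 0, 1, -0.9, 0.2, 0]],
  ],
)

```text
t: 26.3
tcp_pos: [0.5221, 0.164, 0.1406]
tool_rot: [0.924, 0.382, 0.0, 0.0]
force: [0.2, -0.5, 0.6]
finger_gap: 0.995
```

Emit:
move_arm(
  plan=[
    [[0, 0, 0, 0.3, -0.2, 0, 0], [0, 0, 0, 0.6, -0.4, 0.1, 0], [0, 0, 0, 1, -0.7, 0.2, 0], [0, 0, 0, 1, -0.7, 0.2, 0], [0, 0, 0, 1, -0.7, 0.2, 0], [0, 0, 0, 1, -0.7, 0.2, 0], [0, 0, 0, 1, -0.7, 0.2, 0], [0, 0, 0, 1, -0.7, 0.2, 0]],
  ],
)

```text
t: 27.3
tcp_pos: [0.5432, 0.2843, 0.1206]
tool_rot: [0.924, 0.382, 0.0, 0.0]
force: [-0.4, -0.6, -0.0]
finger_gap: 1.003
```

```bash
python3 go.py 0.555,0.297,.118,.785 0.555,0.297,.027,.785;  python3 - <<'E'
from h import *
s=snapshot("top"); cv2.imwrite('pics/top3.png',s['img'][:,:,::-1]); 
s=snapshot("wrist"); W=cloud(s)
for x,y in [(.555,.297)]:
    m=((np.hypot(W[...,0]-x,W[...,1]-y)<.042)&(W[...,2]>.012)&(W[...,2]<.07)).astype(np.uint8)
    if m.sum()<50: print("unseen");continue
    q=W[m>0]; v,u=np.nonzero(m); print(len(q),ray(s,u.mean(),v.mean(),.027),q.min(0),q.max(0),q[np.argmax(q[:,2])])
E
```

```text
now [0.5432 0.2843 0.1206] psi 0.785 tilt [ 2.e-04  0.e+00 -1.e+00] gap 1.003 F [-0.4 -0.6 -0. ] t 27.3
0.555,0.297,.118,.785 turn -0.001 shift [ 0.173 -0.007  0.026] 
0.555,0.297,.027,.785 turn -0.0 shift [0.   0.   0.91] 
7724 [0.55684015 0.29945452 0.027     ] [0.52862341 0.26911645 0.01513541] [0.58297771 0.32609799 0.05593307] [0.5522952  0.30030285 0.05593307]
```

View pics/top3.png

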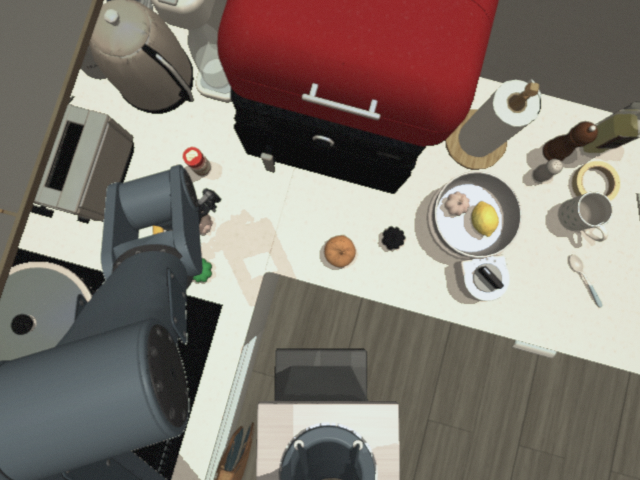

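Garlic B sits upright at (457,204) and the lemon at (485,218), both in the bowl. The onion and peeler are untouched. Now garlic A.

Emit:
move_arm(
  plan=[
    [[0, 0, 0, 0.19, 0, 0, 0], [0, 0, 0, 0.19, 0, 0.3, 0], [0, 0, 0, 0.19, 0, 0.6, 0], [0, 0, 0, 0.19, 0, 0.93, 0], [0, 0, 0, 0.19, 0, 0.93, 0], [0, 0, 0, 0.19, 0, 0.93, 1], [0, 0, 0, 0.19, 0, 0.93, 1], [0, 0, 0, 0.19, 0, 0.93, 1]],
  ],
  force=40,
)

```text
t: 28.4
tcp_pos: [0.5579, 0.2988, 0.0294]
tool_rot: [0.924, 0.383, 0.002, 0.0]
force: [-0.1, -1.0, 5.4]
finger_gap: 0.614
```

Emit:
move_arm(
  plan=[
    [[0, 0, 0, 0, 0, 0, 1], [0, 0, 0, 0, 0, -0.3, 1], [0, 0, 0, 0, 0, -0.7, 1], [0, 0, 0, 0, 0, -1, 1], [0, 0, 0, -0.3, 0.2, -1, 1], [0, 0, 0, -0.6, 0.4, -1, 1], [0, 0, 0, -1, 0.7, -1, 1], [0, 0, 0, -1, 0.7, -1, 1]],
  ],
)

```text
t: 29.4
tcp_pos: [0.5346, 0.1756, 0.1277]
tool_rot: [0.925, 0.381, -0.001, -0.0]
force: [-0.8, -0.1, -0.2]
finger_gap: 0.613
```

```bash
python3 go.py 0.50,0.055,.15,.785 0.485,-0.07,.15,.785  0.485,-0.20,.15,.785 0.53,-0.28,.15,0 .530,-.290,.07,0
```

```text
now [0.5346 0.1756 0.1277] psi 0.781 tilt [-1.3e-03 -5.0e-04 -1.0e+00] gap 0.613 F [-0.8 -0.1 -0.2] t 29.4
0.50,0.055,.15,.785 turn -0.005 shift [-1.094  0.612 -0.223] TOO FAR
0.485,-0.07,.15,.785 turn -0.0 shift [-0.99   0.778 -0.   ] 
0.485,-0.20,.15,.785 turn -0.0 shift [-0.919  0.92  -0.   ] 
0.53,-0.28,.15,0 turn 0.999 shift [-0.247  0.884 -0.   ] 
.530,-.290,.07,0 turn -0.0 shift [0.  0.1 0.8]
```

Emit:
move_arm(
  plan=[
    [[0, 0, 0, -0.3, 0.2, -0.2, 1], [0, 0, 0, -0.6, 0.4, -0.2, 1], [0, 0, 0, -1, 0.65, -0.2, 1], [0, 0, 0, -1, 0.65, -0.2, 1], [0, 0, 0, -1, 0.65, -0.2, 1], [0, 0, 0, -1, 0.65, -0.2, 1], [0, 0, 0, -1, 0.65, -0.2, 1], [0, 0, 0, -1, 0.65, -0.2, 1]],
  ],
)

```text
t: 30.4
tcp_pos: [0.5106, 0.0622, 0.1473]
tool_rot: [0.924, 0.383, 0.0, -0.0]
force: [-0.3, 0.3, -0.6]
finger_gap: 0.612
```

Emit:
move_arm(
  plan=[
    [[0, 0, 0, -0.3, 0.25, 0, 1], [0, 0, 0, -0.6, 0.5, 0, 1], [0, 0, 0, -1, 0.8, 0, 1], [0, 0, 0, -1, 0.8, 0, 1], [0, 0, 0, -1, 0.8, 0, 1], [0, 0, 0, -1, 0.8, 0, 1], [0, 0, 0, -1, 0.8, 0, 1], [0, 0, 0, -1, 0.8, 0, 1]],
  ],
)

```text
t: 31.4
tcp_pos: [0.4965, -0.065, 0.1473]
tool_rot: [0.924, 0.383, -0.0, -0.0]
force: [-0.3, 0.4, -0.8]
finger_gap: 0.612
```

Emit:
move_arm(
  plan=[
    [[0, 0, 0.2, -0.3, 0.3, 0, 1], [0, 0, 0.4, -0.6, 0.6, 0, 1], [0, 0, 0.6, -0.92, 0.92, 0, 1], [0, 0, 0.8, -0.92, 0.92, 0, 1], [0, 0, 1, -0.92, 0.92, 0, 1], [0, 0, 1, -0.92, 0.92, 0, 1], [0, 0, 1, -0.92, 0.92, 0, 1], [0, 0, 1, -0.92, 0.92, 0, 1]],
  ],
)

```text
t: 32.4
tcp_pos: [0.4966, -0.1956, 0.1473]
tool_rot: [1.0, 0.001, -0.0, 0.0]
force: [-0.3, -0.1, -1.1]
finger_gap: 0.613
```

Emit:
move_arm(
  plan=[
    [[0, 0, 0.2, 0.1, 0.25, 0, 1], [0, 0, 0.4, 0.25, 0.6, 0, 1], [0, 0, 0.6, 0.41, 0.89, 0, 1], [0, 0, 0.8, 0.41, 0.89, 0, 1], [0, 0, 1, 0.41, 0.89, 0, 1], [0, 0, 1, 0.41, 0.89, 0, 1], [0, 0, 1, 0.41, 0.89, 0, 1], [0, 0, 1, 0.41, 0.89, 0, 1]],
  ],
)

```text
t: 33.4
tcp_pos: [0.5375, -0.2847, 0.1474]
tool_rot: [0.924, -0.382, 0.0, 0.0]
force: [-0.1, 0.5, -1.8]
finger_gap: 0.612
```

```bash
python3 go.py  .537,-.287,.072,-.785
python3 - <<'E'
from h import *
s=snapshot("wrist"); W=cloud(s)
cv2.imwrite('pics/w2.png',s['img'][:,:,::-1])
E
```

```text
now [ 0.5375 -0.2847  0.1474] psi -0.783 tilt [ 0.e+00 -1.e-04 -1.e+00] gap 0.612 F [-0.1  0.5 -1.8] t 33.4
.537,-.287,.072,-.785 turn 0.002 shift [0.012 0.02  0.754]
```

View pics/w2.png

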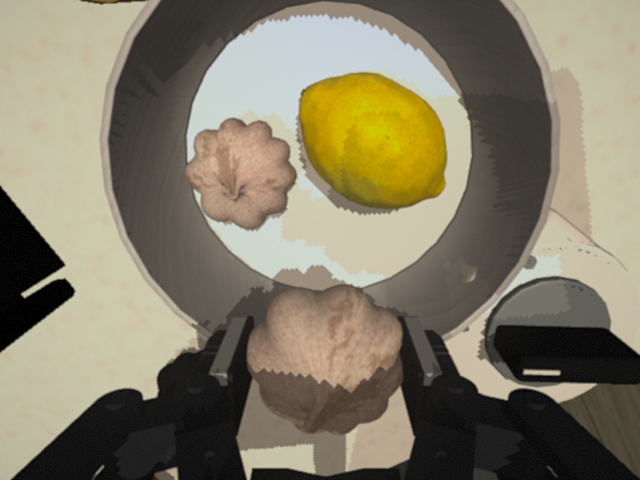

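The view shows garlic B and the lemon on the bowl floor, garlic A held just inside the rim at (325,355), and the fingers clear of the wall.

Emit:
move_arm(
  plan=[
    [[0, 0, 0, 0.05, 0.02, 0.2, 1], [0, 0, 0, 0.05, 0.02, 0.4, 1], [0, 0, 0, 0.05, 0.02, 0.6, 1], [0, 0, 0, 0.05, 0.02, 0.75, 1], [0, 0, 0, 0.05, 0.02, 0.75, 1], [0, 0, 0, 0.05, 0.02, 0.75, 1], [0, 0, 0, 0.05, 0.02, 0.75, 0.2], [0, 0, 0, 0.05, 0.02, 0.75, 0.2]],
  ],
)

```text
t: 34.45
tcp_pos: [0.5401, -0.2901, 0.0731]
tool_rot: [0.924, -0.383, 0.001, 0.0]
force: [-0.8, 0.2, 0.4]
finger_gap: 0.801
```

Emit:
move_arm(
  plan=[
    [[0, 0, 0, 0.05, 0, -0.4, 0.2], [0, 0, 0, 0.05, 0, -0.8, 0.2], [0, 0, -0.1, 0, 0, -1, 0.1], [0, 0, -0.3, 0, 0.3, -1, 0], [0, 0, -0.5, 0, 0.6, -1, 0], [0, 0, -0.7, 0, 0.9, -1, 0], [0, 0, -0.9, 0, 0.9, -1, 0], [0, 0, -1, 0, 0.9, -1, 0]],
  ],
)

```text
t: 35.45
tcp_pos: [0.4756, -0.354, 0.1729]
tool_rot: [1.0, 0.001, 0.0, 0.0]
force: [0.6, -0.4, -0.0]
finger_gap: 0.999
```

```bash
python3 go.py  .4335,-.342,.16,.752 .4335,-.342,.102,.752
python3 - <<'E'
from h import *
s=snapshot("wrist"); W=cloud(s); cv2.imwrite('pics/w3.png',s['img'][:,:,::-1])
P=W[(W[...,2]>.1)&(W[...,2]<.112)&(np.hypot(W[...,0]-.4335,W[...,1]+.342)<.04)]
if len(P)>50: e,V=np.linalg.eigh(np.cov(P[:,:2].T)); print(len(P),P.mean(0),np.sqrt(12*e),np.arctan2(V[1,1],V[0,1]),cv2.minAreaRect((P[:,:2]*1000).astype(np.float32)))
E
```

```text
now [ 0.4756 -0.354   0.1729] psi 0.002 tilt [ 7.e-04 -7.e-04 -1.e+00] gap 0.999 F [ 0.6 -0.4 -0. ] t 35.45
.4335,-.342,.16,.752 turn -0.955 shift [-0.421 -0.121  0.129] 
.4335,-.342,.102,.752 turn -0.0 shift [0.   0.   0.58] 
2960 [ 0.43642972 -0.34342492  0.10556871] [0.0139397 0.0573608] -2.38406252404778 ((434.2509460449219, -343.94830322265625), (58.357139587402344, 14.278244018554688), 43.209007263183594)
```

View pics/w3.png

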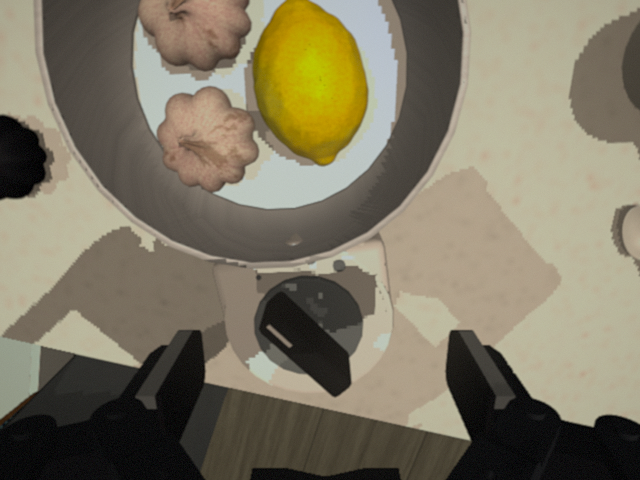

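All three items are in the bowl: garlics at (195,25) and (207,140), lemon at (312,80). The dial bar is at (305,345), refined centre (0.4343, -0.3435), angle 0.754.

Emit:
move_arm(
  plan=[
    [[0, 0, -0.2, -0.1, 0, 0, 0], [0, 0, -0.4, -0.2, 0, 0, 0], [0, 0, -0.6, -0.41, -0.1, 0, 0], [0, 0, -0.8, -0.41, -0.1, 0, 0], [0, 0, -0.957, -0.41, -0.105, 0.13, 0], [0, 0, -0.957, -0.41, -0.105, 0.13, 0], [0, 0, -0.957, -0.41, -0.105, 0.13, 0], [0, 0, -0.957, -0.41, -0.105, 0.13, 0]],
  ],
)

```text
t: 36.5
tcp_pos: [0.4353, -0.3432, 0.1598]
tool_rot: [0.93, 0.367, 0.0, 0.0]
force: [-0.4, -0.6, -1.0]
finger_gap: 1.002
```

```bash
python3 go.py  .4343,-.3435,.103,.754
python3 - <<'E'
from h import *
s=snapshot("wrist"); W=cloud(s)
P=W[(W[...,2]>.1)&(W[...,2]<.112)&(np.hypot(W[...,0]-.4335,W[...,1]+.342)<.04)]
if len(P)>50: e,V=np.linalg.eigh(np.cov(P[:,:2].T)); print(len(P),P.mean(0),np.sqrt(12*e),np.arctan2(V[1,1],V[0,1]),cv2.minAreaRect((P[:,:2]*1000).astype(np.float32)))
E
```

```text
now [ 0.4353 -0.3432  0.1598] psi 0.751 tilt [ 6.e-04 -7.e-04 -1.e+00] gap 1.002 F [-0.4 -0.6 -1. ] t 36.5
.4343,-.3435,.103,.754 turn -0.004 shift [-0.01  -0.004  0.568] 
3585 [ 0.43578699 -0.3416901   0.10600389] [0.01371659 0.05724831] -2.388816741751611 ((433.9689025878906, -343.3712158203125), (57.670448303222656, 14.010703086853027), 43.30704116821289)
```

Emit:
move_arm(
  plan=[
    [[0, 0, 0, -0.01, 0, 0.15, 0], [0, 0, 0, -0.01, 0, 0.3, 0], [0, 0, 0, -0.01, 0, 0.45, 0], [0, 0, 0, -0.01, 0, 0.57, 0], [0, 0, 0, -0.01, 0, 0.57, 0], [0, 0, 0, -0.01, 0, 0.57, 1], [0, 0, 0, -0.01, 0, 0.57, 1], [0, 0, 0, -0.01, 0, 0.57, 1]],
  ],
  force=70,
)

```text
t: 37.55
tcp_pos: [0.4345, -0.3439, 0.1028]
tool_rot: [0.93, 0.367, 0.0, 0.001]
force: [1.0, 0.3, 0.5]
finger_gap: 0.376
```

Emit:
move_arm(
  plan=[
    [[0, 0, 0, 0, 0, 0, 1], [0, 0, 0, 0, 0, 0, 1], [0, 0, 0, 0, 0, 0, 1], [0, 0, 0, 0, 0, 0, 1], [0, 0, 0, 0, 0, 0, 1], [0, 0, 0, 0, 0, 0, 1], [0, 0, 0, 0, 0, 0, 1], [0, 0, 0, 0, 0, 0, 1]],
  ],
)

```text
t: 38.55
tcp_pos: [0.4346, -0.344, 0.1029]
tool_rot: [0.93, 0.367, 0.0, 0.001]
force: [-0.4, 0.1, 5.1]
finger_gap: 0.15
```

```bash
python3 go.py .434,-.3435,.103,-.446; python3 -c "
from station import status
s=status.sense();print(s['q'].round(3),s['ft_torque'])"
```

```text
now [ 0.4346 -0.344   0.1029] psi 0.752 tilt [ 8.e-04 -1.e-03 -1.e+00] gap 0.15 F [-0.4  0.1  5.1] t 38.55
.434,-.3435,.103,-.446 turn 1.525 shift [-0.001 -0.008 -0.001] 
[-0.871  0.653  1.733 -0.     0.753 -0.052] [0.07766054 0.02144823 0.08128452]
```

Emit:
move_arm(
  plan=[
    [[0, 0, 0.1, 0, 0, 0, 1], [0, 0, 0.2, 0, 0, 0, 1], [0, 0, 0.3, 0, 0, 0, 1], [0, 0, 0.4, 0, 0, 0, 1], [0, 0, 0.5, 0, 0, 0, 1], [0, 0, 0.6, 0, 0, 0, 1], [0, 0, 0.7, 0, 0, 0, 1], [0, 0, 0.8, 0, 0, 0, 1]],
  ],
)

```text
t: 39.55
tcp_pos: [0.4347, -0.3441, 0.1029]
tool_rot: [0.998, 0.061, 0.0, 0.001]
force: [0.3, -0.4, 4.8]
finger_gap: 0.147
```

Emit:
move_arm(
  plan=[
    [[0, 0, 0.1, 0, 0, 0, 1], [0, 0, 0.2, 0, 0, 0, 1], [0, 0, 0.3, 0, 0, 0, 1], [0, 0, 0.4, 0, 0, 0, 1], [0, 0, 0.5, 0, 0, 0, 1], [0, 0, 0.6, 0, 0, 0, 1], [0, 0, 0.7, 0, 0, 0, 1], [0, 0, 0.75, 0, 0, 0, 1]],
  ],
)

```text
t: 40.55
tcp_pos: [0.4347, -0.3443, 0.1028]
tool_rot: [0.973, -0.231, 0.001, 0.001]
force: [0.5, -0.1, 4.9]
finger_gap: 0.152
```

```bash
python3 go.py
python3 - <<'E'
from h import *
print(status.sense()["ft_torque"])
s=snapshot("wrist"); W=cloud(s); t=snapshot("top"); Wt=cloud(t)
cv2.imwrite('pics/w4.png',np.hstack([cv2.resize(s['img'],(400,300)),cv2.resize(t['img'],(400,300))])[:,:,::-1])
E
```

```text
now [ 0.4347 -0.3443  0.1028] psi -0.466 tilt [ 9.0e-04 -1.5e-03 -1.0e+00] gap 0.152 F [ 0.5 -0.1  4.9] t 40.55
[0.03003811 0.00785788 0.21023405]
```

View pics/w4.png

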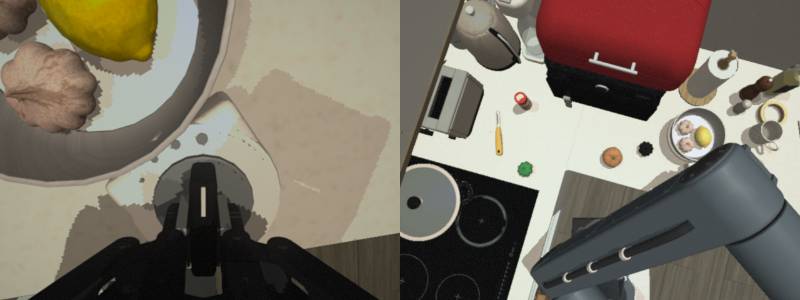

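The bar sits squarely between the pads. Its white line at (203,202) points at the largest dot at (203,138), the third position. The spring torque reads 0.21 N m, and the bowl contents and bystanders are in place. I'll do a one-second hold check and then hand in.

Emit:
move_arm(
  plan=[
    [[0, 0, 0, 0, 0, 0, 1], [0, 0, 0, 0, 0, 0, 1], [0, 0, 0, 0, 0, 0, 1], [0, 0, 0, 0, 0, 0, 1], [0, 0, 0, 0, 0, 0, 1], [0, 0, 0, 0, 0, 0, 1], [0, 0, 0, 0, 0, 0, 1], [0, 0, 0, 0, 0, 0, 1]],
  ],
)

```text
t: 41.65
tcp_pos: [0.4347, -0.3443, 0.1029]
tool_rot: [0.973, -0.23, 0.001, 0.001]
force: [-0.1, 0.2, 5.2]
finger_gap: 0.149
```

```bash
python3 go.py
python3 - <<'E'
from h import *
from station import manip
print(status.sense()["ft_torque"])
s=snapshot("wrist"); g=s["img"][270:380,300:350].min(2); m=(g>150).astype(np.uint8)
k,l,st,c=cv2.connectedComponentsWithStats(m)
for i in range(1,k):
    if st[i,4]>30:
        v,u=np.nonzero(l==i); print(c[i]+[300,270],st[i], cv2.minAreaRect(np.c_[u,v].astype(np.float32))[1:])
print(manip.sign_off())
E
```

```text
now [ 0.4347 -0.3443  0.1029] psi -0.465 tilt [ 9.0e-04 -1.6e-03 -1.0e+00] gap 0.149 F [-0.1  0.2  5.2] t 41.65
[ 0.02954773 -0.01879796  0.18489779]
the job is handed in; nothing more can be done
None
```

The lemon and both white garlic bulbs are in the washer's bowl, and I handed the job in at about 41.7 s with the gripper still holding the dial at the third position.

- **Dial:** I turned it clockwise about 1.22 rad, judged from the tool's rotation. The white line points at the largest dot. After a one-second hold the angle was unchanged, the moment was about 0.18 N m, which matches the holding torque given, and the gripper was still closed on the bar.
- **Bystanders:** In the last top view the onion, peeler, and black and green look-alikes were where they started. The reported wrist force never went above about 7 N.
- **Failed check:** My last script, meant to measure the angle of the white line in the wrist image, found no line. The final dial angle therefore rests on the tool rotation, the torque and the picture taken just before the hold.

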